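# Clamp a tube block in the bench press with its slip-clutch thumbscrew

## Robot

A 6-joint arm with a two-finger parallel gripper is mounted at the origin on a cart in front of the work surface, level with it; the furniture and walls round the work are solid. World frame = base frame: x ahead of the robot, y to its left, z up, the work surface at z = 0. Lengths are in m, angles in rad, forces in N, time in s.
With the tool pointing down it reaches from about 0.3 to 0.825 m from the base axis. Payload 5.4 kg.
Tool frame: the origin (TCP) lies midway between the tips of the shut fingers; the grasp point (between the pads) lies 19 mm behind it; z points along the fingers, y is the line along which they close (so a half turn about z gives the same grasp; the last joint's range is limited). The gripper opens to 92 mm and grips with 3 to 60 N. Pads are 20 mm wide; open, the fingers measure 128 mm over their backs; the gripper's body (75 mm by 189 mm) begins 69 mm behind the grasp point.
Start: joints at [-1.467, 0.158, 1.597, -0, 1.386, -0.21], TCP at [0.177, -0.547, 0.181] pointing down, gripper open.
Joint ranges: [-2.91, 2.91], [-0.94, 2.29], [0.18, 2.7], [-1.29, 4.43], [0.17, 2.64], [-3, 3]. Speed limits (rad/s): [2.57, 2.57, 3.14, 3.14, 3.14, 3.14].

## Interface

Orientations are given as a unit quaternion [x, y, z, w].
In Python, from bench import telemetry, optics, env gives the robot as it stands.
- The arm moves only by the tool carry_out, never from a script. Its argument "commands" is a list of rows, each a list of 5 numbers: the opening, from 0 (shut) to 1 (fully open), then the shift along the tool's x, y, z in mm, then the turn about the tool's z in rad. A call has exactly 5 rows; each row is the pose to reach, as a shift and turn from the pose commanded when the call began, along the tool's axes at that moment; what a row does not reach only later rows make up. A row lasts 1/12 s, in which the tool goes at most 41.7 mm and 7.16 degrees, less where a joint would pass 70% of its speed; a pose out of reach is approached as far as the arm can. A call with a gripper value outside its range is refused whole. The fingers move at their own pace and stop on an object; "squeeze" is the grip in N (left out, the last holds). Time passes only in rows, so rows that repeat a pose let the fingers close, or fill a call up. It gives the time, the measured TCP pose, the force, the opening and the grip force at its end, in the units of the state.
- telemetry.get_obs(): the state, without advancing time (a new reading comes with each control period).
- optics.read_camera(name): name is "scene" or "top" or "wrist"; returns a dict with "color" (384x512x3 uint8, red, green, blue), "fov_y" (degrees; the focal length in pixels is half the picture's height over the tangent of half this angle, whatever the lens; pixels are square), "cx", "cy" (the principal point, pixels), "pose" (4x4, takes a point from camera to world coordinates). Camera axes: x right, y up, looking along -z (the intrinsics and any distortion apply to the point x, -y, -z); pixel columns grow to the right and rows downward; lengths in m; the calibration is good to about 2 mm. A picture is of the moment at which its call begins. There is no depth.
- env.job_done(): hands the job in; it is judged then, once.
The state is a dict: "clock": time; "joints": joint angles; "qd": joint speeds; "effort": joint torques, N m; "tool_pos": TCP position; "ee_rot": TCP orientation; "contact_force": force on the tool from outside, world axes, zero at the start; "wrist_torque": the same for the moment, N m; "width": opening from 0.0 (shut) to 1.0 (fully open); "finger_force": force on a finger pad.
Only numpy, scipy, OpenCV 4.12 (cv2) and the standard library are available. Lean on these libraries where they do the work, as an engineer would, in place of code of your own. Each camera call takes 0.05 s, during which the arm holds its last target. There are 200 camera calls.

## Task

Slide the metal tube block along its channel until it sits fully home against the stop of the press. Then screw the press foot down on it by turning the black thumb cap clockwise (seen from above), and stop at the first slip of the cap's clutch, with no more than a sixth of a turn of slip. Let go, leaving the block clamped and home, and leave the other things on the bench alone.

Things in the scene. Friction and masses are not known exactly. Their poses are not given: they have to be found in the camera images.
- press_station: Bolted-down hand press, bare aluminium and steel, 225 x 116 mm, fixed. Frame: z up, x along the channel in the pushing direction (away from the robot), y left. Origin on the worktop under the centre of the block when home. Channel floor: 8 mm above the worktop, x from -145 to +60 mm, between two rails 49 mm apart, 20 mm above the worktop, flared at the front.
- stop_face (a point): Centre of the front face of the steel stop bar that ends the channel, at station x = +60 mm, 20 mm above the worktop; the bar is 62 mm wide, its top 32 mm above the worktop. Axes as the station's.
- beam_top (a point): Centre of the top of the aluminium beam that crosses the channel at station x = +20 mm, 76 mm above the worktop; beam 36 mm along x, 108 mm along y, underside 62 mm above the worktop, on posts at y = +-46 mm.
- screw_axis (a point): Grip point of the thumb cap, on the vertical screw axis, 104 mm above the worktop (station x = +20 mm, y = 0). The cap is a black ribbed round knob, diameter 36 mm, from 90 to 118 mm above the worktop. It does not rise or sink as it turns. Clockwise from above lowers the foot, 24 mm a turn. 1.0 to 2.6 rad bring the foot onto the block, so it may need several grasps.
- cap_top (a point): Centre of the cap's top, 118 mm up. The cap drives the screw through a rubber coupling (2 N m/rad, springs back) and a drag clutch. Free running takes 0.15 N m; with the foot on the block the moment climbs, within about 0.5 rad, to 0.30 N m, where the clutch slips and the moment stays level (read at a standstill both can be 0.07 lower). Let go, the screw holds its load; turned back, it loosens.
- collar (a point): Centre of the steel collar under the cap, fast on the screw: diameter 30 mm, from 78 to 88 mm above the worktop. A small rib on it and one on the cap are in line until the clutch slips; in slip the collar stands still.
- press_foot: Round rubber foot of diameter 24 mm under the beam. Origin at the centre of its underside. It starts 4 to 9 mm above the top of the block (which is 38 mm above the worktop) and moves only up and down.
- tube_block: Grey metal block with rows of holes for tubes, 46 x 120 x 30 mm, 0.42 to 0.68 kg, loose in the channel, drawn out toward the robot. Origin at the centre of its underside; its 120 mm length is its y axis, which points along the station's -x. Home (end face on the stop) its origin is at station x = 0; it starts 40 to 70 mm short of that.
- block_front (a point): Centre of the block's end face that looks to the robot, 15 mm above the block's underside: the face to push on.
- slip_pin (a joint): Height (m) of a thin steel pin, diameter 6 mm, in the middle of the cap's top; 0 at the start. It rises 1 mm for each radian of clutch slip and does not move otherwise (a sixth of a turn of slip: 1.05 mm), too little to be read reliably; the moment on the cap tells more.
- tape_roll: Bystander: roll of tape of diameter 97 mm, 25 mm high, lying to the right of the press. Origin at the centre of its underside.
- forceps: Bystander: steel forceps 120 mm long, lying at the front right. Origin at its middle.
- marker_black: Bystander: black and white marker 135 mm long, lying at the front left. Origin at its middle.
There are look-alikes about, which are no part of the job. There is more than one size of the tube_block; the one meant has the size given above.

How it is judged:
On the way, in this order (a step that is already met when the one before it is completed fails the run):
1. the block is home against the stop (within 2.5 mm), the foot not yet pressing on it (x of tube_block in the frame of press_station above -0.0025 m and contact force between press_foot and tube_block below 1 N), for 0.2 s.
2. the foot presses on the block with more than 20 N and the clutch has slipped (pin up more than 0.05 mm, 3 degrees of slip) (contact force between press_foot and tube_block above 20 N and value of joint slip_pin above 5e-05 m), for 0.1 s.
At the end, for the whole second after the job is handed in: The block is within 2.5 mm of the stop and at rest, the foot presses on it with more than 20 N, and the clutch has slipped, by 3 degrees at least and by no more than 60 degrees in all (pin 0.05 to 1.05 mm up) (all of step 2 and x of tube_block in the frame of press_station above -0.0025 m and value of joint slip_pin below 0.00105 m and linear speed of tube_block below 0.01 m/s); the robot touches nothing.
It fails at once if the clutch slips by more than a sixth of a turn in all (pin up more than 1.05 mm) (value of joint slip_pin above 0.00105 m).
It fails at once if tape roll, forceps or marker moved by more than 15 mm (distance of any of tape_roll, forceps, marker_black from where it was at the start of the episode above 0.015 m).
It also fails if it takes over 67 s, if anything falls off the work surface, if the arm or the gripper's body presses on something with over 40 N, if the wrist force passes 120 N, or if a joint passes its speed limit or range.

## Working session

There is one attempt and no reset: what is moved stays moved. The work goes in short steps, Python scripts to look and compute and a tool call to move; the robot and the scene stay as the last step left them, time stands still between calls to the robot, and variables do not carry over. Pictures are saved under pics/ and viewed, at most 10 in all, crops included, and the job is handed in when it is done.

Besides the shell and the picture viewer there is one more tool, called after "Emit:" in YAML: its name, and indented under it one key for each argument. carry_out: Moves the arm, as the interface text tells. Its arguments: {"type":"object","properties":{"commands":{"type":"array"},"squeeze":{"type":"number"}},"required":["commands"]}

```bash
mkdir -p pics; ls
python3 - <<'E'
from bench import telemetry, optics, env
import cv2,pickle,numpy as np
print(telemetry.get_obs())
d={}
for n in("scene","top"):
    c=optics.read_camera(n); d[n]=c
    print(n,{k:v for k,v in c.items() if k!='color'})
    cv2.imwrite(f"pics/{n}0.png",cv2.resize(c['color'][:,:,::-1],(768,576),interpolation=cv2.INTER_CUBIC))
pickle.dump(d,open('c0.pkl','wb'))
E
```

```text
pics
{'clock': 0.0, 'joints': array([-1.46705884e+00,  1.59047637e-01,  1.59821514e+00,  2.51318449e-06,
        1.38619309e+00, -2.10121518e-01]), 'qd': array([ 0.00094298, -0.00051688, -0.00030051,  0.00057286,  0.00155897,
        0.00151059]), 'effort': array([ 3.66715876e-04, -3.85579705e+01, -3.22100329e+01,  7.01425388e-02,
        3.80114245e-02, -1.43179523e-04]), 'tool_pos': array([ 0.1774174 , -0.54622798,  0.17982833]), 'ee_rot': array([ 9.87711422e-01,  1.56285886e-01,  5.07639641e-05, -9.30223651e-04]), 'contact_force': array([-0.23990358, -0.17175311,  0.82700633]), 'wrist_torque': array([ 0.00546338,  0.00948758, -0.00849914]), 'finger_force': 0.0, 'width': 0.9994359416810852}
scene {'fov_y': 57.21606249265816, 'cx': 258.05124749968945, 'cy': 193.20563788337634, 'pose': array([[-0.47562368,  0.50713663, -0.71874512, -0.32771565],
       [-0.87954803, -0.26180457,  0.39730799,  0.58139825],
       [ 0.01331867,  0.82113994,  0.57057148,  0.79423786],
       [ 0.        ,  0.        ,  0.        ,  1.        ]])}
top {'fov_y': 50.86567844067134, 'cx': 250.81789993723015, 'cy': 192.7341464104809, 'pose': array([[-0.0152305 ,  0.99803528, -0.06077505,  0.46386611],
       [-0.99970166, -0.01636033, -0.0181363 ,  0.0807432 ],
       [-0.01909497,  0.06048069,  0.99798671,  1.18284365],
       [ 0.        ,  0.        ,  0.        ,  1.        ]])}
```

View pics/scene0.png

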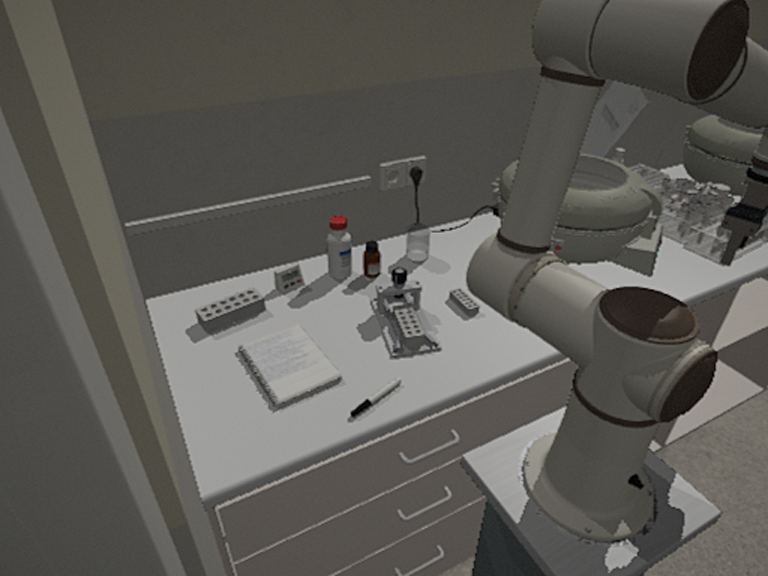

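View pics/top0.png

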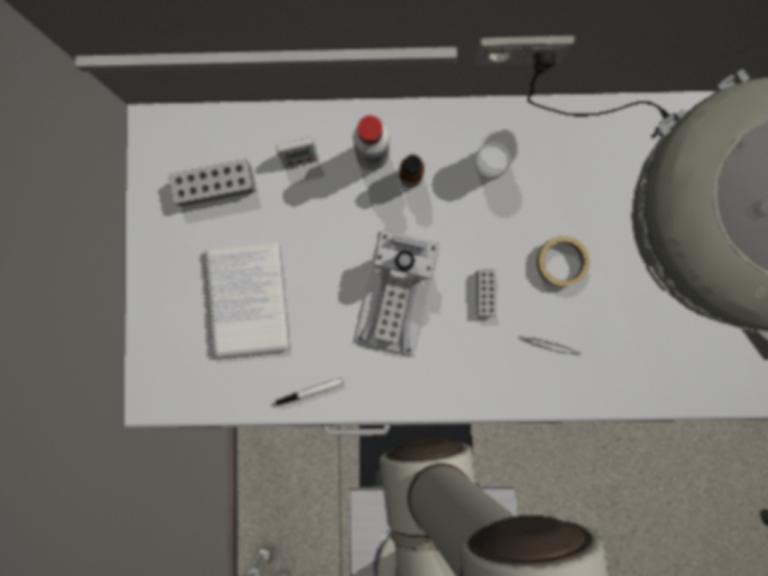

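The top view shows three holed blocks: (212,181) is larger and lies loose, (486,294) is smaller and lies loose, and (393,314) sits in the press channel. The one in the channel fits. The cap is at (404,260), and I'll confirm in an enlarged crop.

```bash
cat > h.py <<'E'
import numpy as np,cv2,pickle
def ray(c,u,v,z):
    h=c['color'].shape[0]; f=h/2/np.tan(np.radians(c['fov_y'])/2)
    P=c['pose']; d=P[:3,:3]@np.array([(u-c['cx'])/f,-(v-c['cy'])/f,-1]); o=P[:3,3]
    return o+d*(z-o[2])/d[2]
def proj(c,p):
    h=c['color'].shape[0]; f=h/2/np.tan(np.radians(c['fov_y'])/2)
    P=c['pose']; q=P[:3,:3].T@(np.array(p)-P[:3,3])
    return c['cx']-f*q[0]/q[2], c['cy']+f*q[1]/q[2]
E
python3 - <<'E'
import pickle,cv2
d=pickle.load(open('c0.pkl','rb'))
a=d['top']['color'][150:240,230:300,::-1]; b=d['scene']['color'][170:245,235:305,::-1]
import numpy as np
A=cv2.resize(a,None,fx=6,fy=6,interpolation=cv2.INTER_CUBIC); B=cv2.resize(b,None,fx=5,fy=5,interpolation=cv2.INTER_CUBIC)
o=np.zeros((540,780,3),np.uint8); o[:540,:420]=A; o[:375,425:775]=B
cv2.imwrite('pics/crop0.png',np.clip(o*1.4,0,255).astype(np.uint8))
E
```

```text
(no output)
```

View pics/crop0.png

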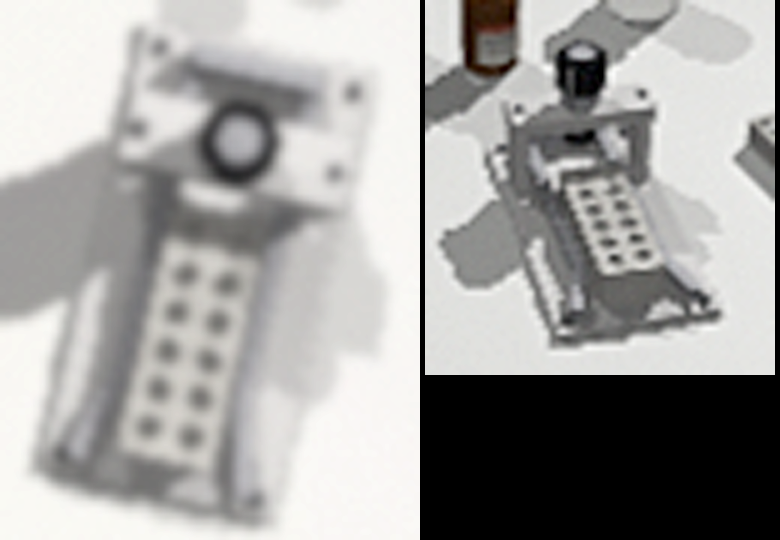

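The crop confirms it: the block in the channel has its front top edge at crop (122,450)-(208,468). The cap is at (239,142), and the beam corners are (138,28), (377,72), (117,165) and (345,212).

Run:
```python
from h import *
d=pickle.load(open('c0.pkl','rb'));t=d['top'];s=d['scene']
T=lambda x,y,z:ray(t,230+(x+.5)/6-.5,150+(y+.5)/6-.5,z)
S=lambda x,y,z:ray(s,235+(x-425+.5)/5-.5,170+(y+.5)/5-.5,z)
cap=T(239,142,.118);print('cap',cap, 'scene',S(580,52,.118))
b=[T(*p,.076) for p in((138,28),(377,72),(117,165),(345,212))]
print('beam c',sum(b)/4,[np.linalg.norm(b[i]-b[j])for i,j in((0,1),(2,3),(0,2),(1,3))])
yv=b[0]+b[2]-b[1]-b[3];yaw=np.arctan2(-yv[0],yv[1]);print('yaw beam',yaw)
f=[T(122,450,.038),T(208,468,.038)];print('blk front',f,np.linalg.norm(f[0]-f[1]))
k=[T(*p,.038) for p in((149,427),(190,437),(186,274),(227,284))]
v=k[2]+k[3]-k[0]-k[1];print('yaw holes',np.arctan2(v[1],v[0]))
pl=[T(33,470,.008),T(270,525,.008)];v=pl[0]-pl[1];print('yaw plate',np.arctan2(-v[0],v[1]),np.linalg.norm(v),sum(pl)/2)
for yw in(yaw,):
  e=np.array([np.cos(yw),np.sin(yw),0]);o=sum(b)/4-.02*e
  print('origin',o,'front x',(sum(f)/2-o)@e,'y',(sum(f)/2-o)@np.array([-e[1],e[0],0]),'cap x',(cap-o)@e,'cap y',(cap-o)@np.array([-e[1],e[0],0]))
```

```text
cap [0.57958965 0.05005346 0.118     ] scene [0.58428778 0.04742416 0.118     ]
beam c [0.59467177 0.04631515 0.076     ] [np.float64(0.11165303893346949), np.float64(0.10661058264100182), np.float64(0.06405831745288201), np.float64(0.06616573731361479)]
yaw beam -0.21110319117472834
blk front [array([0.44340755, 0.10547146, 0.038     ]), array([0.4343566 , 0.06510779, 0.038     ])] 0.041365991678167874
yaw holes -0.2540240698507944
yaw plate -0.24170903736452912 0.11744683476662994 [0.41981075 0.09230756 0.008     ]
origin [0.57511576 0.05050592 0.076     ] front x -0.14049787317151577 y 0.005465281754746106 cap x 0.004469379601017664 cap y 0.0004950298637484433
```

The estimate is consistent: plate front to cap measures 166 mm (165 expected), yaw is about -0.25, and the block is about 65 mm short. Next is a goto helper, then I move.

```bash
cat >> h.py <<'E'
from scipy.spatial.transform import Rotation as R
YAW=-.25; SC=np.array([.580,.049])
def st(x,y,z):  # station -> world
    c,s=np.cos(YAW),np.sin(YAW); p=SC+np.array([[c,-s],[s,c]])@np.array([x-.02,y]); return np.array([*p,z])
def rem(p,yaw):
    from bench import telemetry
    o=telemetry.get_obs(); M=R.from_quat(o['ee_rot']).as_matrix()
    cur=np.arctan2(M[1,0],M[0,0])
    print('shift mm',np.round(M.T@(np.array(p)-o['tool_pos'])*1e3,1),'turn',round(-np.arctan2(np.sin(yaw-cur),np.cos(yaw-cur)),3),'tcp',o['tool_pos'].round(4),'tiltz',M[:,2].round(4),'yaw',cur.round(3),'j',o['joints'].round(2),'t',o['clock'])
    print('F',o['contact_force'].round(1),'T',o['wrist_torque'].round(3),'w',round(o['width'],3),'ff',round(o['finger_force'],1))
E
python3 - <<'E'
from h import *
p=st(-.16,0,.12);print(p);rem(p,YAW+np.pi)
E
```

```text
[0.40559576 0.09353271 0.12      ]
shift mm [ 414.6 -538.    61. ] turn -2.578 tcp [ 0.1774 -0.5463  0.1799] tiltz [-2.0e-04  1.7e-03 -1.0e+00] yaw 0.314 j [-1.47  0.16  1.6  -0.    1.39 -0.21] t 0.1
F [0.3 0.8 0.2] T [ 0.029 -0.01  -0.067] w 1.0 ff 0.0
```

Emit:
carry_out:
  commands:
    - [0,24,-32,0,-0.12]
    - [0,48,-64,0,-0.24]
    - [0,72,-96,0,-0.36]
    - [0,97,-127,0,-0.48]
    - [0,122,-158,0,-0.6]
  squeeze: 40

```text
clock: 0.52
tool_pos: [0.2448, -0.3568, 0.1801]
ee_rot: [0.896, 0.443, 0.0, -0.001]
contact_force: [1.2, -0.4, -0.6]
width: 0.661
finger_force: 0.0
```

Run:
```python
from h import *
rem(st(-.16,0,.12),YAW+np.pi)
```

```text
shift mm [ 455.5 -145.4   60.6] turn -1.973 tcp [ 0.2448 -0.3568  0.1801] tiltz [-2.0e-04  1.1e-03 -1.0e+00] yaw 0.919 j [-1.25 -0.23  1.97  0.    1.4  -0.6 ] t 0.5167
F [ 1.2 -0.4 -0.6] T [-0.04  -0.06   0.023] w 0.661 ff 0.0
```

Emit:
carry_out:
  commands:
    - [0,38,-12,0,-0.12]
    - [0,76,-24,0,-0.24]
    - [0,114,-36,0,-0.36]
    - [0,152,-48,0,-0.48]
    - [0,190,-60,0,-0.6]

```text
clock: 0.93
tool_pos: [0.3132, -0.17, 0.1805]
ee_rot: [0.725, 0.688, 0.0, 0.0]
contact_force: [0.2, 0.2, 0.9]
width: 0.296
finger_force: 0.0
```

Run:
```python
from h import *
rem(st(-.16,0,.12),YAW+np.pi)
```

```text
shift mm [267.9  78.5  60.5] turn -1.373 tcp [ 0.3132 -0.17    0.1805] tiltz [ 1.e-04  0.e+00 -1.e+00] yaw 1.519 j [-0.84 -0.47  2.15  0.    1.46 -0.79] t 0.9333
F [0.2 0.2 0.9] T [-0.068 -0.13  -0.015] w 0.296 ff 0.0
```

Emit:
carry_out:
  commands:
    - [0,38,11,0,-0.12]
    - [0,76,22,0,-0.24]
    - [0,114,33,0,-0.36]
    - [0,152,44,0,-0.48]
    - [0,190,55,0,-0.6]

```text
clock: 1.35
tool_pos: [0.379, 0.0168, 0.1807]
ee_rot: [0.489, 0.872, 0.0, 0.0]
contact_force: [0.9, -1.4, -0.3]
width: 0.004
finger_force: 0.0
```

Run:
```python
from h import *
rem(st(-.16,0,.12),YAW+np.pi)
```

```text
shift mm [51.6 62.7 60.7] turn -0.772 tcp [0.379  0.0168 0.1807] tiltz [ 5.e-04 -2.e-04 -1.e+00] yaw 2.12 j [-0.28 -0.39  2.1  -0.    1.43 -0.83] t 1.35
F [ 0.9 -1.4 -0.3] T [-0.078 -0.163 -0.026] w 0.004 ff 0.0
```

Emit:
carry_out:
  commands:
    - [0,17,21,0,-0.12]
    - [0,34,42,0,-0.24]
    - [0,52,63,0,-0.36]
    - [0,52,63,20,-0.48]
    - [0,52,63,40,-0.6]

```text
clock: 1.77
tool_pos: [0.407, 0.0932, 0.141]
ee_rot: [0.208, 0.978, 0.0, 0.001]
contact_force: [-0.2, 0.9, -0.7]
width: 0.006
finger_force: 0.0
```

Emit:
carry_out:
  commands:
    - [0,0,0,5,-0.12]
    - [0,0,0,10,-0.17]
    - [0,0,0,20,-0.17]
    - [0,0,0,20,-0.17]
    - [0,0,0,20,-0.17]

```text
clock: 2.18
tool_pos: [0.4054, 0.0918, 0.1201]
ee_rot: [0.129, 0.992, -0.0, -0.001]
contact_force: [-1.0, -0.4, -0.0]
width: 0.0
finger_force: 0.0
```

Run:
```python
from h import *
from bench import optics
rem(st(-.16,0,.025),YAW+np.pi)
c=optics.read_camera('wrist'); t=optics.read_camera('top'); pickle.dump((c,t),open('c1.pkl','wb'))
print(c['pose'].round(3),c['fov_y'])
for n,p in dict(cap=st(.02,0,.118),front=st(-.126,0,.038),o=st(-.06,0,.038)).items(): print(n,proj(c,p),proj(t,p))
cv2.imwrite('pics/w1.png',cv2.resize(c['color'][:,:,::-1],(768,576)))
```

```text
shift mm [ 0.2  1.8 95.1] turn -0.009 tcp [0.4054 0.0918 0.1201] tiltz [-1.5e-03  1.0e-04 -1.0e+00] yaw 2.882 j [-0.07 -0.22  2.09  0.    1.27 -1.38] t 2.1833
F [-1.  -0.4 -0. ] T [-0.011 -0.16   0.002] w 0.0 ff 0.0
[[ 0.257 -0.927 -0.273  0.327]
 [ 0.967  0.246  0.072  0.113]
 [ 0.    -0.282  0.959  0.325]
 [ 0.     0.     0.     1.   ]] 63.22019837989551
cap (np.float64(253.84740105684148), np.float64(406.98584538686913)) (np.float64(269.81190148293916), np.float64(173.0889418309542))
front (np.float64(252.05834514559476), np.float64(216.43962550291752)) (np.float64(257.14094349608405), np.float64(226.2034435018735))
o (np.float64(252.58477422825135), np.float64(275.35917809555804)) (np.float64(262.5353815559499), np.float64(203.4924056984385))
```

View pics/w1.png

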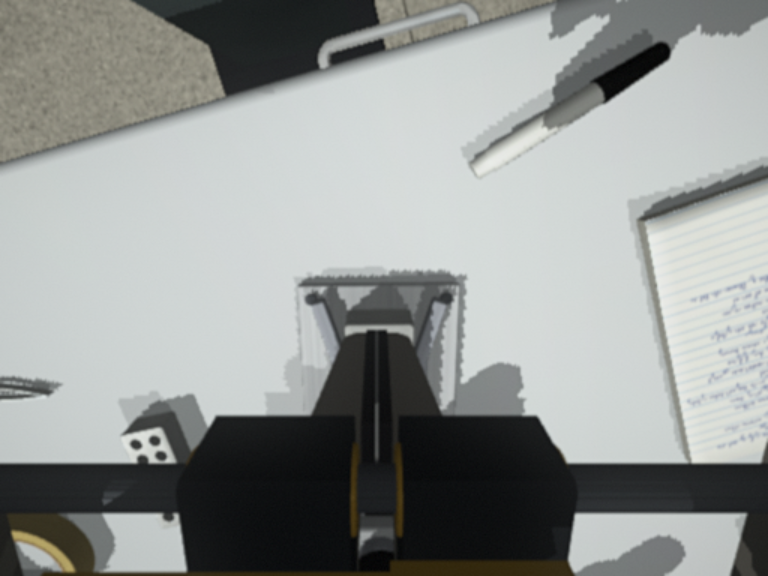

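The wrist view shows the block's front edge at (345-413,325) and the plate front at y≈280, within about 1 px of prediction. Next I descend and push along tool -x.

Emit:
carry_out:
  commands:
    - [0,0,2,35,-0.01]
    - [0,0,2,70,-0.01]
    - [0,0,2,94,-0.01]
    - [0,0,2,94,-0.01]
    - [0,0,2,94,-0.01]

```text
clock: 2.7
tool_pos: [0.406, 0.0937, 0.0267]
ee_rot: [0.124, 0.992, -0.0, -0.001]
contact_force: [-0.3, 0.3, 1.0]
width: 0.005
finger_force: 0.0
```

Emit:
carry_out:
  commands:
    - [0,-10,0,0,0]
    - [0,-20,0,0,0]
    - [0,-25,0,0,0]
    - [0,-30,0,0,0]
    - [0,-35,0,0,0]

```text
clock: 3.12
tool_pos: [0.4418, 0.0849, 0.0278]
ee_rot: [0.124, 0.992, 0.0, 0.001]
contact_force: [0.4, -0.7, -1.1]
width: 0.006
finger_force: 0.0
```

Emit:
carry_out:
  commands:
    - [0,-7,0,0,0]
    - [0,-14,0,0,0]
    - [0,-21,0,0,0]
    - [0,-28,0,0,0]
    - [0,-35,0,0,0]

```text
clock: 3.53
tool_pos: [0.4751, 0.0763, 0.0267]
ee_rot: [0.124, 0.992, -0.0, -0.0]
contact_force: [-0.5, 1.0, -0.8]
width: 0.002
finger_force: 0.0
```

Run:
```python
from h import *
rem(st(-.07,0,.025),YAW+np.pi)
```

```text
shift mm [-18.4  -0.6   1.7] turn 0.002 tcp [0.4751 0.0763 0.0267] tiltz [-1.e-04 -0.e+00 -1.e+00] yaw 2.894 j [-0.09  0.1   1.99 -0.    1.05 -1.42] t 3.5333
F [-0.5  1.  -0.8] T [ 0.082 -0.119 -0.039] w 0.002 ff 0.0
```

Emit:
carry_out:
  commands:
    - [0,-3,0,0,0]
    - [0,-6,0,0,0]
    - [0,-9,0,0,0]
    - [0,-12,0,0,0]
    - [0,-14,0,0,0]

```text
clock: 3.95
tool_pos: [0.4882, 0.073, 0.0268]
ee_rot: [0.124, 0.992, 0.0, -0.0]
contact_force: [0.6, 0.4, 0.2]
width: 0.002
finger_force: 0.0
```

Emit:
carry_out:
  commands:
    - [0,-1,0,0,0]
    - [0,-2,0,0,0]
    - [0,-3,0,0,0]
    - [0,-4,0,0,0]
    - [0,-4,0,0,0]

```text
clock: 4.37
tool_pos: [0.492, 0.0721, 0.0269]
ee_rot: [0.124, 0.992, 0.0, 0.0]
contact_force: [0.2, 0.1, 0.7]
width: 0.005
finger_force: 0.0
```

Run:
```python
from h import *
rem(st(-.07,0,.025),YAW+np.pi)
from bench import optics
c=optics.read_camera('scene'); t=optics.read_camera('top'); pickle.dump((c,t),open('c2.pkl','wb'))
A=cv2.resize(t['color'][150:240,230:300,::-1],None,fx=6,fy=6,interpolation=cv2.INTER_CUBIC); B=cv2.resize(c['color'][170:245,235:305,::-1],None,fx=5,fy=5,interpolation=cv2.INTER_CUBIC)
o=np.zeros((540,780,3),np.uint8); o[:540,:420]=A; o[:375,425:775]=B
cv2.imwrite('pics/crop2.png',np.clip(o*1.4,0,255).astype(np.uint8))
```

```text
shift mm [-0.9 -0.6  1.9] turn 0.002 tcp [0.492  0.0721 0.0269] tiltz [ 2.e-04 -0.e+00 -1.e+00] yaw 2.894 j [-0.1   0.14  1.94  0.    1.06 -1.42] t 4.3667
F [0.2 0.1 0.7] T [ 0.042 -0.124 -0.021] w 0.005 ff 0.0
```

View pics/crop2.png

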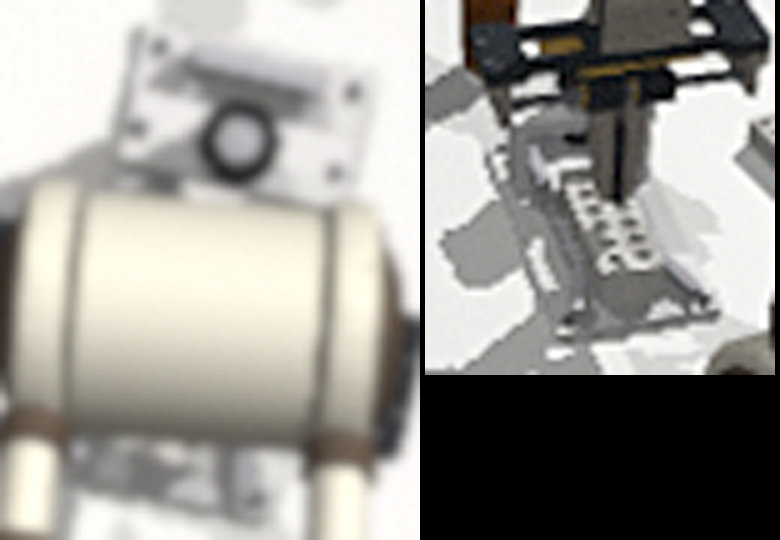

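The picture shows the block apparently unmoved, with the finger tip at crop (617,200) over it. I'll check this against the projections.

Run:
```python
from h import *
c,t=pickle.load(open('c2.pkl','rb'))
def s(p):
    u,v=proj(c,p); return round((u-235+.5)*5-.5+425),round((v-170+.5)*5-.5)
print('tcp',s([.492,.0721,.0269]),'tcp+60mm',s([.492,.0721,.087]))
for x in(-.126,-.06): print(x,[s(st(x,y,z)) for y in(.023,-.023) for z in(.008,.038)])
print('plate front',s(st(-.145,.058,.008)),s(st(-.145,-.058,.008)),'cap',s(st(.02,0,.118)))
d=pickle.load(open('c0.pkl','rb'))['scene']
B=np.hstack([cv2.resize(k['color'][180:240,250:305,::-1],None,fx=7,fy=7,interpolation=cv2.INTER_LANCZOS4) for k in(d,c)])
cv2.imwrite('pics/crop3.png',np.clip(B*1.4,0,255).astype(np.uint8))
```

```text
tcp (611, 234) tcp+60mm (614, 165)
-0.126 [(600, 310), (602, 276), (665, 300), (668, 266)]
-0.06 [(575, 250), (576, 217), (637, 241), (639, 207)]
plate front (557, 336) (723, 310) cap (581, 55)
```

View pics/crop3.png

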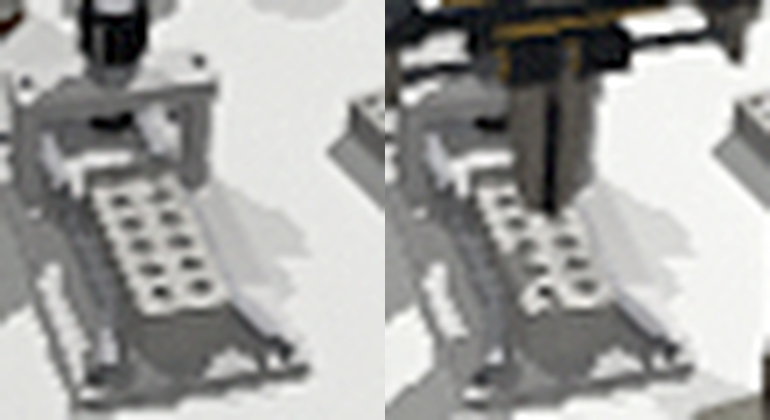

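Run:
```python
from h import *
c,t=pickle.load(open('c2.pkl','rb')); w,_=pickle.load(open('c1.pkl','rb'))
print('wrist proj of TCP+dz')
for dz in(0,.01,.02,.03,.04): 
    u,v=proj(w,[.4054,.0918,.1201+dz]); print(dz,round(u*1.5),round(v*1.5))
    u,v=proj(c,[.492,.0721,.0269+dz]); print('  scene crop3',round((u-250)*7+385),round((v-180)*7))
M=w['pose']; print('cam rel tcp',M[:3,3]-[.4054,.0918,.1201])
```

```text
wrist proj of TCP+dz
0 375 323
  scene crop3 537 255
0.01 374 331
  scene crop3 538 239
0.02 374 340
  scene crop3 539 223
0.03 374 350
  scene crop3 539 207
0.04 374 361
  scene crop3 540 191
cam rel tcp [-0.07793925  0.02140501  0.20448104]
```

The block didn't move. Both cameras put the visible tip about 25 mm above the reported TCP (27 mm), so the finger passed over the block. I'll back off, descend carefully and check.

Emit:
carry_out:
  commands:
    - [0,20,0,0,0]
    - [0,40,0,0,0]
    - [0,60,0,0,0]
    - [0,80,0,0,0]
    - [0,93,0,0,0]

```text
clock: 4.88
tool_pos: [0.3997, 0.0954, 0.0264]
ee_rot: [0.123, 0.992, 0.0, -0.001]
contact_force: [0.8, -0.4, 0.7]
width: 0.003
finger_force: 0.0
```

Emit:
carry_out:
  commands:
    - [0,0,0,5,0]
    - [0,0,0,10,0]
    - [0,0,0,15,0]
    - [0,0,0,18,0]
    - [0,0,0,18,0]

```text
clock: 5.3
tool_pos: [0.4016, 0.0947, 0.0079]
ee_rot: [0.124, 0.992, -0.0, -0.001]
contact_force: [-0.3, -0.4, -0.9]
width: 0.008
finger_force: 0.0
```

Run:
```python
from h import *
from bench import optics
rem(st(-.16,0,.025),YAW+np.pi)
c=optics.read_camera('scene'); w=optics.read_camera('wrist'); pickle.dump((c,w),open('c3.pkl','wb'))
B=cv2.resize(c['color'][165:250,240:310,::-1],None,fx=6,fy=6,interpolation=cv2.INTER_CUBIC)
A=cv2.resize(w['color'][160:260,210:300,::-1],None,fx=4,fy=4,interpolation=cv2.INTER_CUBIC)
o=np.zeros((510,785,3),np.uint8); o[:510,:420]=B; o[:400,425:785]=A
cv2.imwrite('pics/crop4.png',np.clip(o*1.4,0,255).astype(np.uint8))
```

```text
shift mm [ -4.1  -0.2 -17.1] turn 0.002 tcp [0.4016 0.0947 0.0079] tiltz [-1.6e-03  1.0e-04 -1.0e+00] yaw 2.893 j [-0.06 -0.04  2.18 -0.    1.   -1.39] t 5.3
F [-0.3 -0.4 -0.9] T [ 0.028 -0.113 -0.013] w 0.008 ff 0.0
```

View pics/crop4.png

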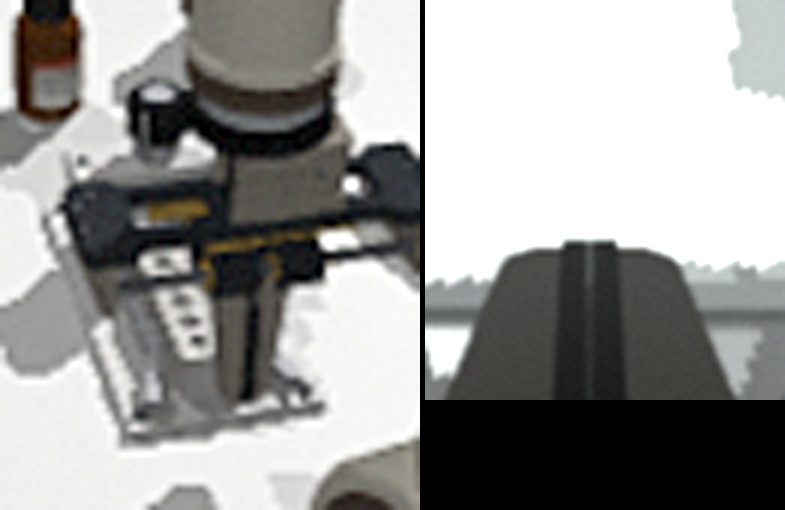

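Run:
```python
from h import *
c,w=pickle.load(open('c3.pkl','rb'))
def od(k,u,v):
    a=ray(k,u,v,0);o=k['pose'][:3,3];d=a-o;return o,d/np.linalg.norm(d)
L=[od(c,281,231.2),od(w,251.1,220.8)]
A=sum(np.eye(3)-np.outer(d,d) for o,d in L);b=sum((np.eye(3)-np.outer(d,d))@o for o,d in L)
p=np.linalg.solve(A,b);print(p,[np.linalg.norm(np.cross(p-o,d)) for o,d in L])
e=np.array([np.cos(YAW),np.sin(YAW)]);q=p[:2]-[.4016,.0947];print('offset along push',q@e,'lat',q@[-e[1],e[0]],'z',p[2]-.0079)
```

```text
[0.38963748 0.09854674 0.04846914] [np.float64(0.0003043151806416893), np.float64(0.000304315180641611)]
offset along push -0.01254233217134063 lat 0.000767578251883428 z 0.04056913875092272
```

Triangulation puts the finger tip about 38-40 mm above the reported TCP, with about 0.3 mm between the rays. I'll descend in small steps and watch the force.

Emit:
carry_out:
  commands:
    - [0,0,0,2,0]
    - [0,0,0,4,0]
    - [0,0,0,6,0]
    - [0,0,0,8,0]
    - [0,0,0,9,0]

```text
clock: 5.82
tool_pos: [0.4015, 0.0949, -0.0005]
ee_rot: [0.124, 0.992, -0.0, -0.0]
contact_force: [-0.3, 0.7, 0.5]
width: 0.005
finger_force: 0.0
```

Emit:
carry_out:
  commands:
    - [0,0,0,2,0]
    - [0,0,0,4,0]
    - [0,0,0,6,0]
    - [0,0,0,8,0]
    - [0,0,0,8,0]

```text
clock: 6.23
tool_pos: [0.4013, 0.0949, -0.0086]
ee_rot: [0.124, 0.992, -0.0, -0.0]
contact_force: [-0.1, 0.3, 0.2]
width: 0.007
finger_force: 0.0
```

Emit:
carry_out:
  commands:
    - [0,0,0,2,0]
    - [0,0,0,4,0]
    - [0,0,0,6,0]
    - [0,0,0,8,0]
    - [0,0,0,8,0]

```text
clock: 6.65
tool_pos: [0.4014, 0.0949, -0.0166]
ee_rot: [0.124, 0.992, -0.0, -0.0]
contact_force: [-0.8, -1.0, 1.2]
width: 0.004
finger_force: 0.0
```

Emit:
carry_out:
  commands:
    - [0,-4,0,0,0]
    - [0,-8,0,0,0]
    - [0,-12,0,0,0]
    - [0,-16,0,0,0]
    - [0,-20,0,0,0]

```text
clock: 7.07
tool_pos: [0.4218, 0.0898, -0.0161]
ee_rot: [0.124, 0.992, 0.0, 0.0]
contact_force: [0.2, 0.1, 0.3]
width: 0.006
finger_force: 0.0
```

Emit:
carry_out:
  commands:
    - [0,-4,0,0,0]
    - [0,-8,0,0,0]
    - [0,-12,0,0,0]
    - [0,-16,0,0,0]
    - [0,-20,0,0,0]

```text
clock: 7.48
tool_pos: [0.4387, 0.0855, -0.0167]
ee_rot: [0.124, 0.992, 0.0, -0.002]
contact_force: [-6.5, 1.1, 4.9]
width: 0.001
finger_force: 3.1
```

Emit:
carry_out:
  commands:
    - [0,-4,0,0,0]
    - [0,-8,0,0,0]
    - [0,-12,0,0,0]
    - [0,-16,0,0,0]
    - [0,-20,0,0,0]

```text
clock: 7.9
tool_pos: [0.4581, 0.0806, -0.0167]
ee_rot: [0.123, 0.992, 0.0, -0.002]
contact_force: [-4.7, 1.0, 5.0]
width: 0.005
finger_force: 3.0
```

Run:
```python
from h import *
rem(st(-.07,0,-.015),YAW+np.pi)
```

```text
shift mm [-35.9  -0.6  -1.9] turn 0.002 tcp [ 0.4581  0.0806 -0.0167] tiltz [-4.6e-03  8.0e-04 -1.0e+00] yaw 2.894 j [-0.09  0.15  2.04  0.    0.96 -1.41] t 7.9
F [-4.7  1.   5. ] T [0.292 0.842 0.037] w 0.005 ff 3.0
```

Emit:
carry_out:
  commands:
    - [0,-4,0,0,0]
    - [0,-8,0,0,0]
    - [0,-12,0,0,0]
    - [0,-16,0,0,0]
    - [0,-20,0,0,0]

```text
clock: 8.32
tool_pos: [0.4775, 0.0757, -0.0167]
ee_rot: [0.123, 0.992, 0.0, -0.002]
contact_force: [-5.7, 1.4, 4.9]
width: 0.004
finger_force: 3.0
```

Emit:
carry_out:
  commands:
    - [0,-2,0,0,0]
    - [0,-4,0,0,0]
    - [0,-6,0,0,0]
    - [0,-8,0,0,0]
    - [0,-10,0,0,0]

```text
clock: 8.73
tool_pos: [0.4889, 0.0728, -0.0165]
ee_rot: [0.124, 0.992, -0.0, -0.0]
contact_force: [-2.2, 0.6, -2.4]
width: 0.004
finger_force: 1.1
```

Emit:
carry_out:
  commands:
    - [0,-1,0,0,0]
    - [0,-2,0,0,0]
    - [0,-2,0,0,0]
    - [0,-3,0,0,0]
    - [0,-3,0,0,0]

```text
clock: 9.15
tool_pos: [0.492, 0.0721, -0.0162]
ee_rot: [0.124, 0.992, 0.0, 0.0]
contact_force: [-2.5, 0.9, -1.8]
width: 0.009
finger_force: 1.1
```

Emit:
carry_out:
  commands:
    - [0,-1,0,0,0]
    - [0,-2,0,0,0]
    - [0,-3,0,0,0]
    - [0,-3,0,0,0]
    - [0,-3,0,0,0]

```text
clock: 9.57
tool_pos: [0.4938, 0.0717, -0.0162]
ee_rot: [0.124, 0.992, 0.0, -0.001]
contact_force: [-6.7, 1.2, 4.4]
width: 0.001
finger_force: 3.3
```

Emit:
carry_out:
  commands:
    - [0,-1,0,0,0]
    - [0,-2,0,0,0]
    - [0,-2,0,0,0]
    - [0,-2,0,0,0]
    - [0,-2,0,0,0]

```text
clock: 9.98
tool_pos: [0.4937, 0.0716, -0.0163]
ee_rot: [0.123, 0.992, 0.0, -0.004]
contact_force: [-12.5, 3.1, 11.1]
width: 0.006
finger_force: 6.7
```

Emit:
carry_out:
  commands:
    - [0,-1,0,0,0]
    - [0,-2,0,0,0]
    - [0,-2,0,0,0]
    - [0,-2,0,0,0]
    - [0,-2,0,0,0]

```text
clock: 10.4
tool_pos: [0.4936, 0.0717, -0.0166]
ee_rot: [0.123, 0.992, 0.0, -0.006]
contact_force: [-18.5, 3.9, 16.3]
width: 0.005
finger_force: 9.5
```

Emit:
carry_out:
  commands:
    - [0,10,0,0,0]
    - [0,40,0,0,0]
    - [0,60,0,-20,0]
    - [0,60,0,-60,0]
    - [0,60,0,-95,0]

```text
clock: 10.82
tool_pos: [0.4396, 0.0853, 0.0798]
ee_rot: [0.123, 0.992, -0.0, 0.0]
contact_force: [1.4, 0.3, 0.3]
width: 0.006
finger_force: 0.0
```

Emit:
carry_out:
  commands:
    - [0.5,20,0,-40,-0.1]
    - [1,20,0,-80,-0.2]
    - [1,20,0,-110,-0.3]
    - [1,20,0,-110,-0.42]
    - [1,20,0,-110,-0.54]

```text
clock: 11.23
tool_pos: [0.4245, 0.0896, 0.1928]
ee_rot: [-0.148, 0.989, -0.001, 0.005]
contact_force: [0.0, -0.2, -0.1]
width: 0.348
finger_force: 0.0
```

Run:
```python
from h import *
from bench import optics
rem(st(.02,0,.16),YAW+np.pi+.9)
c=optics.read_camera('scene'); w=optics.read_camera('top'); pickle.dump((c,w),open('c4.pkl','wb'))
B=cv2.resize(c['color'][165:250,240:310,::-1],None,fx=6,fy=6,interpolation=cv2.INTER_CUBIC)
A=cv2.resize(w['color'][150:240,230:290,::-1],None,fx=5.5,fy=5.5,interpolation=cv2.INTER_CUBIC)
o=np.zeros((510,785,3),np.uint8); o[:510,:420]=B; o[:495,425:755]=A
cv2.imwrite('pics/crop5.png',np.clip(o*1.4,0,255).astype(np.uint8))
def s(p):
    u,v=proj(c,p); return round((u-240)*6),round((v-165)*6)
for x in(-.06,): print('home front corners',[s(st(x,y,.038)) for y in(.023,-.023)], '5mm short',[s(st(x-.005,y,.038)) for y in(.023,-.023)])
```

```text
shift mm [-136.4  -84.4   34.4] turn -0.352 tcp [0.4245 0.0896 0.1928] tiltz [ 1.010e-02 -9.000e-04 -9.999e-01] yaw -2.844 j [-0.07 -0.24  1.96 -0.    1.41 -1.94] t 11.2333
F [ 0.  -0.2 -0.1] T [ 0.078 -0.128 -0.036] w 0.348 ff 0.0
home front corners [(149, 287), (225, 276)] 5mm short [(151, 293), (227, 282)]
```

View pics/crop5.png

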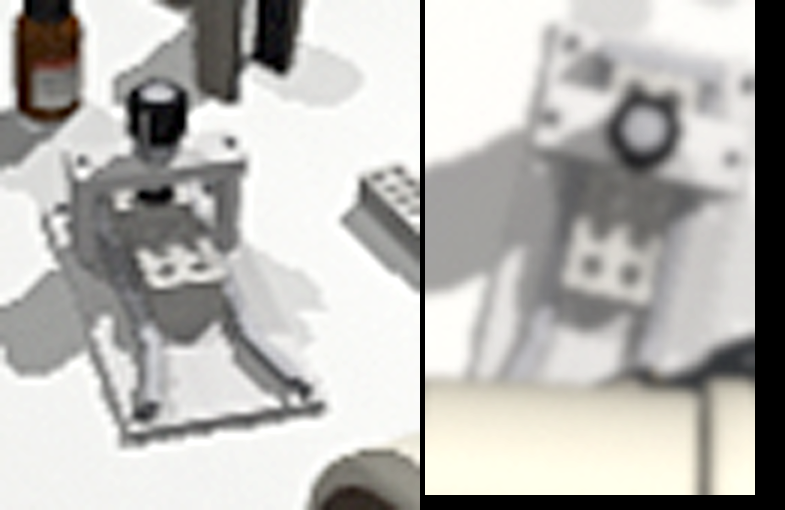

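The block front corners are at about (148,287) and (225,277), matching the predicted home position. The cap is where I modelled it. Next I check the tip offset and move above the cap.

Run:
```python
from h import *
c,w=pickle.load(open('c4.pkl','rb'))
for dz in (0,.02,.03,.04,.05):
    u,v=proj(c,[.4245,.0896,.1928+dz]);print(dz,round((u-240)*6),round((v-165)*6))
print('seen mid ~ (247,84)')
print(ray(w,269.2,173.2,.118),ray(c,240+158/6-.4,165+95/6-.4,.118))
rem(st(.02,0,.14),-2.842)
```

```text
0 239 137
0.02 241 104
0.03 242 88
0.04 243 71
0.05 244 54
seen mid ~ (247,84)
[0.57973259 0.05062434 0.118     ] [0.58125897 0.04777151 0.118     ]
shift mm [-138.7  -84.3   51. ] turn -0.007 tcp [0.4227 0.0898 0.1902] tiltz [ 4.5e-03 -5.0e-04 -1.0e+00] yaw -2.849 j [-0.07 -0.24  1.97 -0.    1.41 -1.93] t 11.3333
F [-0.1 -0.5 -1.2] T [ 0.078 -0.105  0.044] w 0.43 ff 0.0
```

Emit:
carry_out:
  commands:
    - [1,-28,-17,0,0]
    - [1,-56,-34,0,0]
    - [1,-84,-51,0,0]
    - [1,-112,-68,0,0]
    - [1,-139,-84,10,0]

```text
clock: 11.75
tool_pos: [0.5819, 0.0487, 0.1804]
ee_rot: [-0.143, 0.99, -0.001, 0.002]
contact_force: [0.3, -0.3, 1.2]
width: 0.793
finger_force: 0.0
```

Emit:
carry_out:
  commands:
    - [1,0,0,10,0]
    - [1,0,0,20,0]
    - [1,0,0,30,0]
    - [1,0,0,30,0]
    - [1,0,0,30,0]

```text
clock: 12.17
tool_pos: [0.5771, 0.0501, 0.1484]
ee_rot: [-0.145, 0.989, 0.0, -0.001]
contact_force: [0.2, 0.3, 0.1]
width: 1.0
finger_force: 0.0
```

Run:
```python
from h import *
from bench import optics
rem([.5805,.049,.052],-2.842)
c=optics.read_camera('scene'); w=optics.read_camera('wrist'); pickle.dump((c,w),open('c5.pkl','wb'))
B=cv2.resize(c['color'][140:215,225:305,::-1],None,fx=5,fy=5,interpolation=cv2.INTER_CUBIC)
A=cv2.resize(w['color'][150:384,130:370,::-1],None,fx=1.6,fy=1.6,interpolation=cv2.INTER_CUBIC)
o=np.zeros((380,790,3),np.uint8); o[:375,:400]=B; o[:374,405:789]=A
cv2.imwrite('pics/crop6.png',np.clip(o*1.4,0,255).astype(np.uint8))
```

```text
shift mm [-3.  -2.1 96.4] turn -0.008 tcp [0.5771 0.0501 0.1484] tiltz [-1.2e-03  2.0e-04 -1.0e+00] yaw -2.85 j [-0.12  0.2   1.62  0.    1.33 -1.98] t 12.1667
F [0.2 0.3 0.1] T [ 0.132 -0.165  0.052] w 1.0 ff 0.0
```

View pics/crop6.png

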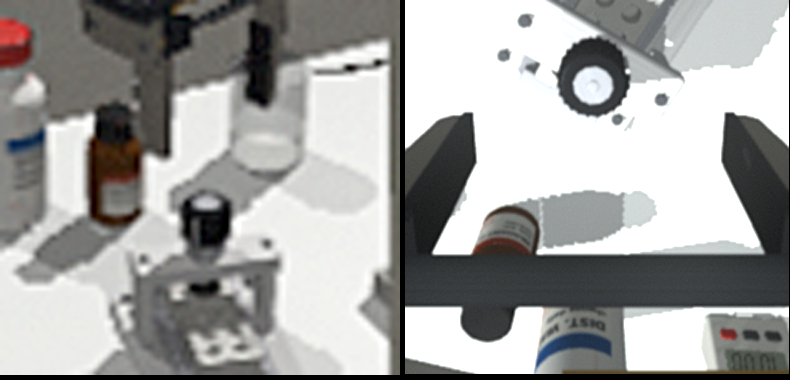

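The wrist view shows the cap at (592,77), centred between the finger tips at (455,115) and (740,115). I descend.

Emit:
carry_out:
  commands:
    - [1,-3,-2,20,0]
    - [1,-3,-2,40,0]
    - [1,-3,-2,60,0]
    - [1,-3,-2,75,0]
    - [1,-3,-2,80,0]

```text
clock: 12.68
tool_pos: [0.5803, 0.0489, 0.0672]
ee_rot: [-0.146, 0.989, 0.0, -0.001]
contact_force: [-0.4, 0.3, -0.4]
width: 1.001
finger_force: 0.0
```

Emit:
carry_out:
  commands:
    - [1,0,0,4,0]
    - [1,0,0,8,0]
    - [1,0,0,12,0]
    - [1,0,0,15,0]
    - [1,0,0,15,0]

```text
clock: 13.1
tool_pos: [0.5819, 0.0486, 0.0538]
ee_rot: [-0.146, 0.989, -0.0, 0.0]
contact_force: [-0.8, -0.6, -0.3]
width: 1.002
finger_force: 0.0
```

Run:
```python
from h import *
from bench import optics
rem([.5805,.049,.052],-2.842)
c=optics.read_camera('scene'); w=optics.read_camera('wrist'); pickle.dump((c,w),open('c6.pkl','wb'))
B=cv2.resize(c['color'][150:215,235:305,::-1],None,fx=5.6,fy=5.6,interpolation=cv2.INTER_CUBIC)
A=cv2.resize(w['color'][150:384,130:370,::-1],None,fx=1.6,fy=1.6,interpolation=cv2.INTER_CUBIC)
o=np.zeros((380,790,3),np.uint8); o[:364,:392]=B; o[:374,405:789]=A
cv2.imwrite('pics/crop7.png',np.clip(o*1.4,0,255).astype(np.uint8))
```

```text
shift mm [1.2 0.8 1.8] turn -0.007 tcp [0.5819 0.0486 0.0538] tiltz [ 1.e-04  0.e+00 -1.e+00] yaw -2.849 j [-0.12  0.31  1.68  0.    1.15 -1.99] t 13.1
F [-0.8 -0.6 -0.3] T [ 0.065 -0.104 -0.066] w 1.002 ff 0.0
```

View pics/crop7.png

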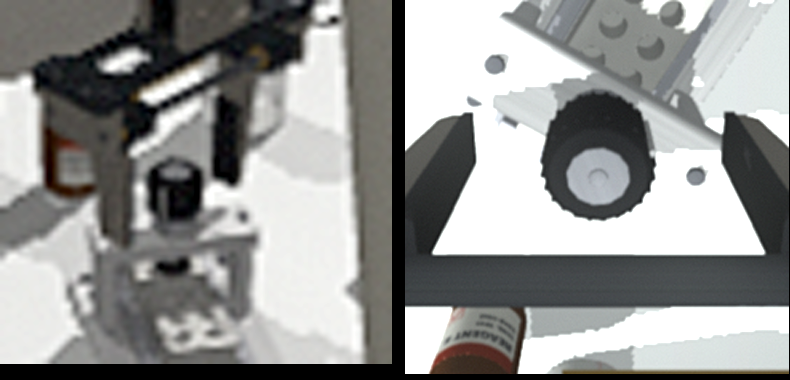

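The tips straddle the cap: lateral mid is 597 and the cap centre is 598. I lower 4 mm and close.

Emit:
carry_out:
  commands:
    - [1,1,0,4,0]
    - [0.8,1,0,4,0]
    - [0.6,1,0,4,0]
    - [0.3,1,0,4,0]
    - [0,1,0,4,0]
  squeeze: 40

```text
clock: 13.62
tool_pos: [0.581, 0.0483, 0.0499]
ee_rot: [-0.146, 0.989, -0.0, 0.0]
contact_force: [0.1, 0.2, 0.1]
width: 0.732
finger_force: 0.0
```

Emit:
carry_out:
  commands:
    - [0,0,0,0,0]
    - [0,0,0,0,0]
    - [0,0,0,0,0]
    - [0,0,0,0,0]
    - [0,0,0,0,0]

```text
clock: 14.03
tool_pos: [0.581, 0.0481, 0.0499]
ee_rot: [-0.146, 0.989, -0.0, 0.0]
contact_force: [-0.6, 0.7, 0.8]
width: 0.385
finger_force: 40.0
```

Run:
```python
from h import *
rem([.5805,.049,.049],-2.842)
```

```text
shift mm [0.2 1.  0.9] turn -0.007 tcp [0.581  0.0481 0.0499] tiltz [ 1.e-04 -3.e-04 -1.e+00] yaw -2.849 j [-0.12  0.31  1.69 -0.    1.14 -1.99] t 14.0333
F [-0.6  0.7  0.8] T [ 0.121  0.012 -0.007] w 0.385 ff 40.0
```

Emit:
carry_out:
  commands:
    - [0,0,0,0,0.12]
    - [0,0,0,0,0.24]
    - [0,0,0,0,0.36]
    - [0,0,0,0,0.48]
    - [0,0,0,0,0.6]

```text
clock: 14.45
tool_pos: [0.581, 0.0481, 0.0498]
ee_rot: [0.156, 0.988, -0.0, 0.0]
contact_force: [0.3, -1.1, 0.1]
width: 0.384
finger_force: 40.0
```

```bash
cat > m.py <<'E'
from bench import telemetry,optics
import numpy as np,sys
from scipy.spatial.transform import Rotation as R
T=[]
for i in range(int(sys.argv[1])):
    optics.read_camera('wrist'); o=telemetry.get_obs(); T.append([*o['wrist_torque'],*o['contact_force']])
M=R.from_quat(o['ee_rot']).as_matrix()
print('T,F',np.mean(T,0).round(3),'sd Tz',np.std(T,0)[2].round(3),'yaw',np.arctan2(M[1,0],M[0,0]).round(3),'p',o['tool_pos'].round(4),'j6',o['joints'][5].round(3),'ff',o['finger_force'].round(1),'t',o['clock'])
E
python3 m.py 6
```

```text
Traceback (most recent call last):
  File "m.py", line 8, in <module>
    print('T,F',np.mean(T,0).round(3),'sd Tz',np.std(T,0)[2].round(3),'yaw',np.arctan2(M[1,0],M[0,0]).round(3),'p',o['tool_pos'].round(4),'j6',o['joints'][5].round(3),'ff',o['finger_force'].round(1),'t',o['clock'])
                                                                                                                                                                            ^^^^^^^^^^^^^^^^^^^^^^^
AttributeError: 'float' object has no attribute 'round'
```

```bash
sed -i "s/o\['finger_force'\].round(1)/o['finger_force']/" m.py; python3 m.py 6
```

```text
T,F [-0.252 -0.181  0.046  0.335 -1.644  0.174] sd Tz 0.026 yaw 2.834 p [0.581  0.0481 0.0499] j6 -1.388 ff 40.00000298023224 t 15.05
```

Emit:
carry_out:
  commands:
    - [0,0,0,0,0.06]
    - [0,0,0,0,0.12]
    - [0,0,0,0,0.18]
    - [0,0,0,0,0.24]
    - [0,0,0,0,0.3]

```text
clock: 15.47
tool_pos: [0.581, 0.0481, 0.0499]
ee_rot: [0.3, 0.954, -0.0, 0.0]
contact_force: [0.1, -3.2, 0.0]
width: 0.385
finger_force: 40.0
```

```bash
python3 m.py 8
```

```text
T,F [-0.416 -0.215  0.09   0.29  -2.446  0.187] sd Tz 0.03 yaw 2.535 p [0.581  0.0481 0.0499] j6 -1.088 ff 40.00004053115845 t 15.8667
```

Emit:
carry_out:
  commands:
    - [0,0,0,0,0.05]
    - [0,0,0,0,0.1]
    - [0,0,0,0,0.15]
    - [0,0,0,0,0.2]
    - [0,0,0,0,0.25]

```text
clock: 16.28
tool_pos: [0.581, 0.0481, 0.0499]
ee_rot: [0.417, 0.909, -0.0, 0.0]
contact_force: [0.4, -2.8, 0.4]
width: 0.384
finger_force: 40.0
```

```bash
python3 m.py 8
```

```text
T,F [-0.566 -0.194  0.117  0.352 -3.053  0.462] sd Tz 0.021 yaw 2.285 p [0.581  0.0481 0.0498] j6 -0.838 ff 40.00003159046173 t 16.6833
```

Emit:
carry_out:
  commands:
    - [0,0,0,0,0.05]
    - [0,0,0,0,0.1]
    - [0,0,0,0,0.15]
    - [0,0,0,0,0.2]
    - [0,0,0,0,0.2]

```text
clock: 17.1
tool_pos: [0.581, 0.0481, 0.0498]
ee_rot: [0.505, 0.863, -0.0, 0.0]
contact_force: [0.9, -3.8, 0.7]
width: 0.384
finger_force: 40.0
```

```bash
python3 m.py 8
```

```text
T,F [-0.74  -0.174  0.124  0.438 -3.963  0.61 ] sd Tz 0.045 yaw 2.084 p [0.581  0.0481 0.0498] j6 -0.638 ff 40.000120997428894 t 17.5
```

Emit:
carry_out:
  commands:
    - [0,0,0,0,0.05]
    - [0,0,0,0,0.1]
    - [0,0,0,0,0.15]
    - [0,0,0,0,0.2]
    - [0,0,0,0,0.2]

```text
clock: 17.92
tool_pos: [0.581, 0.0481, 0.0499]
ee_rot: [0.589, 0.808, -0.0, 0.0]
contact_force: [0.3, -4.5, 0.7]
width: 0.385
finger_force: 40.0
```

```bash
python3 m.py 8
```

```text
T,F [-0.882 -0.179  0.103  0.509 -4.849  0.772] sd Tz 0.027 yaw 1.884 p [0.581  0.0481 0.0498] j6 -0.438 ff 40.000165700912476 t 18.3167
```

Emit:
carry_out:
  commands:
    - [0,0,0,0,0.05]
    - [0,0,0,0,0.1]
    - [0,0,0,0,0.15]
    - [0,0,0,0,0.2]
    - [0,0,0,0,0.2]

```text
clock: 18.73
tool_pos: [0.581, 0.0481, 0.0499]
ee_rot: [0.667, 0.745, -0.0, 0.0]
contact_force: [-0.1, -5.6, 0.5]
width: 0.387
finger_force: 40.0
```

```bash
python3 m.py 8
```

```text
T,F [-0.946 -0.177  0.11   0.168 -5.386  1.123] sd Tz 0.013 yaw 1.684 p [0.581  0.0481 0.0499] j6 -0.238 ff 40.000290870666504 t 19.1333
```

Emit:
carry_out:
  commands:
    - [0,0,0,0,0.05]
    - [0,0,0,0,0.1]
    - [0,0,0,0,0.15]
    - [0,0,0,0,0.2]
    - [0,0,0,0,0.2]

```text
clock: 19.55
tool_pos: [0.5809, 0.0481, 0.0498]
ee_rot: [0.738, 0.675, -0.0, 0.0]
contact_force: [1.0, -4.6, 0.9]
width: 0.385
finger_force: 40.0
```

```bash
python3 m.py 8
```

```text
T,F [-0.938 -0.152  0.301  0.551 -4.895  0.817] sd Tz 0.042 yaw 1.485 p [0.581  0.0481 0.0498] j6 -0.038 ff 40.00015318393707 t 19.95
```

Emit:
carry_out:
  commands:
    - [0,0,0,0,0.05]
    - [0,0,0,0,0.1]
    - [0,0,0,0,0.15]
    - [0,0,0,0,0.2]
    - [0,0,0,0,0.2]

```text
clock: 20.37
tool_pos: [0.5809, 0.0481, 0.0498]
ee_rot: [0.801, 0.598, -0.0, 0.0]
contact_force: [0.5, -5.4, 0.4]
width: 0.385
finger_force: 40.0
```

```bash
python3 m.py 8
```

```text
T,F [-0.976 -0.14   0.283  0.27  -4.954  0.76 ] sd Tz 0.019 yaw 1.285 p [0.5809 0.0481 0.0498] j6 0.162 ff 40.00019609928131 t 20.7667
```

The moment jumped to 0.30 and then stayed level over the next 0.2 rad, so the clutch is slipping, by about 0.2-0.3 rad so far. To rule out pad slip I grip harder and add 0.1 rad.

Emit:
carry_out:
  commands:
    - [0,0,0,0,0]
    - [0,0,0,0,0]
    - [0,0,0,0,0.03]
    - [0,0,0,0,0.07]
    - [0,0,0,0,0.1]
  squeeze: 58

```text
clock: 21.18
tool_pos: [0.581, 0.0481, 0.0498]
ee_rot: [0.83, 0.558, -0.0, 0.0]
contact_force: [0.5, -5.0, 1.3]
width: 0.382
finger_force: 58.0
```

```bash
python3 m.py 8
```

```text
T,F [-0.99  -0.138  0.285  0.596 -4.812  0.719] sd Tz 0.029 yaw 1.185 p [0.5809 0.0481 0.0499] j6 0.262 ff 58.00032019615173 t 21.5833
```

The moment is unchanged at 0.285 with the harder grip, so it is the clutch. I let go and retreat upward.

Emit:
carry_out:
  commands:
    - [1,0,0,0,0]
    - [1,0,0,0,0]
    - [1,0,0,0,0]
    - [1,0,0,0,0]
    - [1,0,0,0,0]

```text
clock: 22.0
tool_pos: [0.5807, 0.0488, 0.0496]
ee_rot: [0.83, 0.558, 0.0, -0.0]
contact_force: [-0.1, -0.2, 0.5]
width: 0.721
finger_force: 0.0
```

Emit:
carry_out:
  commands:
    - [1,0,0,0,0]
    - [1,0,0,-5,0]
    - [1,0,0,-20,0]
    - [1,0,0,-50,0]
    - [1,0,0,-80,0]

```text
clock: 22.42
tool_pos: [0.5797, 0.0485, 0.1299]
ee_rot: [0.83, 0.558, -0.001, -0.001]
contact_force: [0.8, -0.3, -0.2]
width: 0.995
finger_force: 0.0
```

Emit:
carry_out:
  commands:
    - [1,0,0,-20,0]
    - [1,0,0,-40,0]
    - [1,0,0,-40,0]
    - [1,0,0,-40,0]
    - [1,0,0,-40,0]

```text
clock: 22.83
tool_pos: [0.5801, 0.0484, 0.1684]
ee_rot: [0.83, 0.558, -0.001, -0.001]
contact_force: [-0.2, -0.1, 0.2]
width: 1.002
finger_force: 0.0
```

```bash
python3 m.py 2
python3 - <<'E'
from bench import env
print(env.job_done())
E
```

```text
T,F [-0.024 -0.045  0.029 -0.288 -0.257  0.126] sd Tz 0.011 yaw 1.184 p [0.5797 0.0484 0.1677] j6 0.263 ff 0.0 t 22.9333
the job is handed in; nothing more can be done
None
```

I pushed the block home against the stop and screwed the foot down to the clutch's level moment (0.28–0.30 N m), with an estimated 0.3–0.4 rad of slip (limit 1.05), then let go and handed in at about 23 s; the hand-in returned no verdict.

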